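# Wipe the brass chips off the punching board

### The job

Pick up the wooden scraper block by its upright grip and wipe the two loose brass chips along the white punching board into the metal catch tray at its end, pushing them with the scraper's foot and never with the gripper itself. When both chips lie in the tray, stand the scraper upright on the cleared board and let go.

Things in the scene. Friction and masses are not known exactly. Their poses are not given: they have to be found in the camera images.
- scraper_grip (a point): Centre of the upright grip of a loose wooden scraper (0.25 kg) on the bench left or right of the board. Foot: steel-shod block 110 (x) x 34 (y) x 25 mm high. Grip: plain slab on it, 70 (x) x 26 mm thick (y), from 25 to 85 mm above the flat underside; this point is 58 mm above it, in the middle. Pinch across y; z up. Not the round steel weight with a knob.
- station: White board fixed to the bench, 160 (x) x 200 mm (y), flat top 30 mm above the bench, no raised edges. Origin: centre of its underside; z up. At its end, y = -100 mm, an open aluminium tray joins directly: inside 154 mm (x), y = -100 to -197 mm, floor at z = 4 mm, its other three walls 28 mm high. Wipe towards -y.
- chip_a_center (a point): Centre of a loose brass chip, rectangular, 24 x 20 mm and 8 mm thick (z, up at the start), 33 g, lying flat on the board.
- chip_b_center (a point): Centre of a loose brass chip, round, 24 mm across and 8 mm thick (z, up at the start), 30 g, lying flat on the board.

How it is judged:
By the outcome, as a careful person would: the job done as asked, in the order asked, and still so for the second after the job is handed in, with the robot touching nothing.
It also fails if it takes over 48 s, if anything falls off the work surface, if the arm or the gripper's body presses on something with over 40 N, if the wrist force passes 120 N, or if a joint passes its speed limit or range.

### The arm

A 6-joint arm with a two-finger parallel gripper is mounted at the origin on the work surface. World frame = base frame: x ahead of the robot, y to its left, z up, the work surface at z = 0. Lengths are in m, angles in rad, forces in N, time in s.
With the tool pointing down it reaches from about 0.3 to 0.875 m from the base axis. Payload 6.4 kg.
Tool frame: the origin (TCP) lies on the centre line of the jaws, within the pads' length; the fingertips stand 25 mm ahead of it and the grasp point (between the pads) lies 6 mm ahead of it (ctrl.tips_ahead is the z of the fingertips in the tool frame, in m); z points along the fingers, x is the direction in which the jaws open and shut, and the axes are right-handed (so a half turn about z gives the same grasp; the last joint's range is limited). The gripper opens to 85 mm and grips with 20 to 120 N. Pads are 22 mm wide; open, the fingers measure 114 mm over their backs; the gripper's body (76 mm by 85 mm) begins 54 mm behind the grasp point. The pads swing forward as they close: fully open they stand 13 mm farther back than shut.
Start: joints at [1.119, 0.181, 1.607, -0, 1.354, -0.206], TCP at [0.14, 0.558, 0.256] pointing down, gripper open.
Joint ranges: [-2.99, 2.99], [-0.89, 2.07], [0.3, 2.58], [-1.14, 4.28], [0, 2.63], [-3.12, 3.12]. Speed limits (rad/s): [2.57, 2.57, 3.01, 3.14, 3.14, 3.14].

### API

Orientations are given as a unit quaternion [w, x, y, z].
In Python, from bench import ctrl gives the robot as it stands.
- The arm moves only by the shell command python3 -m pendant 'ROWS'. ROWS is JSON, a list that holds one entry, the list of rows, each a list of 7 numbers: the shift along the tool's x, y, z in m, then the turn, a rotation vector about the tool's x, y, z in rad, then the closure, from -1 (fully open) to 1 (shut). A call has 1 to 10 rows; each row shifts and turns the commanded pose from where the row before left it, along the tool's axes as they then stand; what a row does not reach is not made up. A row lasts 1/10 s, in which the tool goes at most 50 mm and 8.59 degrees, less where a joint would pass 70% of its speed; a pose out of reach is approached as far as the arm can. A call with a gripper value outside its range is refused whole. The fingers move at their own pace and stop on an object; the grip force is fixed at half the most. Time passes only in rows, so rows that do not move let the fingers close. It gives the time, the measured TCP pose, the force and the opening at its end, in the units of the state.
- ctrl.get_obs(): the state, without advancing time (a new reading comes with each control period).
- ctrl.camera(name): name is "side" or "top" or "wrist"; returns (picture, depth): 420x560x3 uint8, red, green, blue; 420x560 float32, m along the optical axis (not along the pixel's ray), 0 where there is no reading.
- ctrl.calibration(name): a dict with "fov_y" (degrees; the focal length in pixels is half the picture's height over the tangent of half this angle, whatever the lens; pixels are square), "cx", "cy" (the principal point, pixels), "camera_from_world" (4x4, takes a point from world to camera coordinates). Camera axes: x right, y down, z forward; pixel columns grow to the right and rows downward; lengths in m; the calibration is good to about 2 mm. A picture is of the moment at which its call begins: read the wrist's pose just before it. calibration takes no time and is no camera call; for the wrist camera it gives the pose at the moment of the call.
- ctrl.hand_in(): hands the job in, once; it reports no verdict.
The state is a dict: "time_s": time; "q": joint angles; "dq": joint speeds; "joint_efforts": joint torques, N m; "eef_pos": TCP position; "eef_rot": TCP orientation; "wrist_force": force on the tool from outside, world axes, zero at the start; "torque": the same for the moment, N m; "opening": opening from 0.0 (shut) to 1.0 (fully open).
Only numpy, scipy, OpenCV 4.12 (cv2) and the standard library are available. Lean on these libraries where they do the work, as an engineer would, in place of code of your own. Each camera call takes 0.05 s, during which the arm holds its last target.

## Working session

There is one attempt and no reset: what is moved stays moved. The work goes in short steps, Python scripts to look and compute and a shell command to move; the robot and the scene stay as the last step left them, time stands still between calls to the robot, and variables do not carry over. Pictures are saved under pics/ and viewed, and the job is handed in when it is done.

```bash
ls; mkdir -p pics; python3 - <<'E'
from bench import ctrl
import cv2,numpy as np
print(ctrl.get_obs())
for n in ['top','side']:
    p,d=ctrl.camera(n); np.savez(f'pics/{n}0.npz',p=p,d=d)
    cv2.imwrite(f'pics/{n}0.png',p[:,:,::-1]); c=ctrl.calibration(n); print(n,c)
E
```

```text
pics
{'time_s': 0.0, 'q': array([ 1.11871690e+00,  1.81558674e-01,  1.60801355e+00,  6.76829932e-06,
        1.35383036e+00, -2.06285701e-01]), 'dq': array([-0.00169856, -0.00042653, -0.00109815, -0.00051465, -0.00084285,
       -0.00029872]), 'joint_efforts': array([-5.82515368e-04, -4.44868505e+01, -3.51335084e+01, -1.84967962e-04,
        8.94570840e-03,  8.08685343e-06]), 'eef_pos': array([0.13965293, 0.55724545, 0.25537154]), 'eef_rot': array([ 3.95720101e-04,  7.88456299e-01,  6.15090111e-01, -8.13867318e-04]), 'wrist_force': array([ 0.52265984,  0.30346651, -0.42587509]), 'torque': array([ 0.00378789, -0.02386765, -0.03784367]), 'opening': 0.9984820303505761}
top {'fov_y': 54.75076171776489, 'cx': 275.82027766003273, 'cy': 207.53308779051508, 'camera_from_world': array([[-2.33119775e-02, -9.99713719e-01, -5.38810178e-03,
         4.07275146e-04],
       [-9.95152216e-01,  2.37200150e-02, -9.54433275e-02,
         5.21562933e-01],
       [ 9.55438097e-02,  3.13700872e-03, -9.95420283e-01,
         8.19149842e-01],
       [ 0.00000000e+00,  0.00000000e+00,  0.00000000e+00,
         1.00000000e+00]])}
side {'fov_y': 42.42344276334722, 'cx': 269.16783961106506, 'cy': 210.9037845247911, 'camera_from_world': array([[ 0.93815809, -0.3462044 ,  0.00138256, -0.50222073],
       [-0.26769432, -0.72792925, -0.6312359 ,  0.18315237],
       [ 0.21954306,  0.59182896, -0.77558967,  0.99490791],
       [ 0.        ,  0.        ,  0.        ,  1.        ]])}
```

View pics/top0.png

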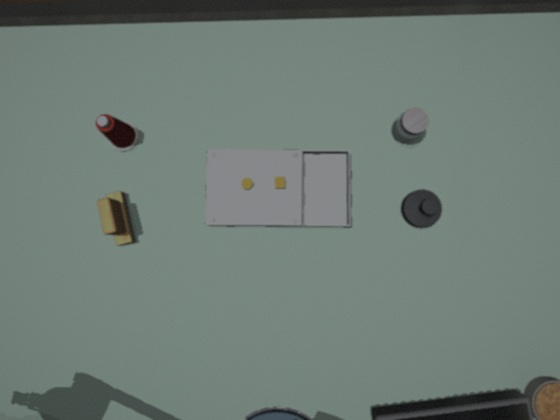

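View pics/side0.png

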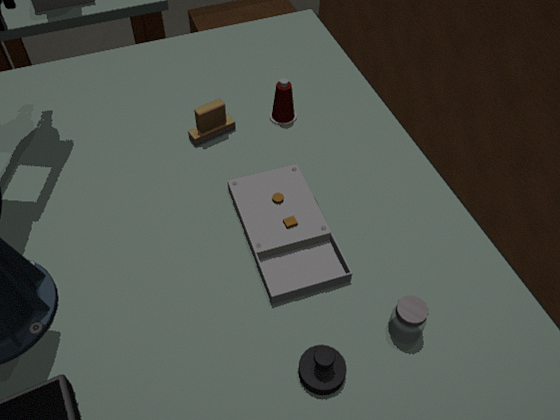

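The top view shows the board at columns 207–302, with the tray to its right (302–352). The round chip is at (247,184), the square chip at (280,183), and the scraper near (117,217). The distractors are a red bottle, a jar and a steel weight. Next I'll measure these.

```bash
cat > h.py <<'E'
import numpy as np,cv2
from bench import ctrl
def ray(c,uv,z):
    f=210/np.tan(np.radians(c['fov_y']/2)); T=c['camera_from_world'];R=T[:3,:3];t=T[:3,3]
    o=-R.T@t; uv=np.atleast_2d(uv).astype(float)
    d=np.c_[(uv[:,0]-c['cx'])/f,(uv[:,1]-c['cy'])/f,np.ones(len(uv))]@R
    s=(z-o[2])/d[:,2]; return o+d*s[:,None]
def cloud(c,d):
    f=210/np.tan(np.radians(c['fov_y']/2)); T=c['camera_from_world'];R=T[:3,:3];t=T[:3,3]
    v,u=np.mgrid[:420,:560]; P=np.dstack([(u-c['cx'])/f*d,(v-c['cy'])/f*d,d])
    return (P-t)@R
def blobs(m,amin=30):
    n,l,s,ce=cv2.connectedComponentsWithStats(m.astype(np.uint8))
    return [(l==i,s[i],ce[i]) for i in range(1,n) if s[i,4]>=amin]
def rect(pts):
    (c,s,a)=cv2.minAreaRect(np.array(pts,np.float32)); return np.round(c,4),np.round(s,4),round(a,2)
E
python3 - <<'E'
from h import *
np.set_printoptions(precision=4,suppress=True)
for n in ['top','side']:
    z=np.load(f'pics/{n}0.npz');p,d=z['p'],z['d'];c=ctrl.calibration(n)
    W=cloud(c,d); hsv=cv2.cvtColor(p,cv2.COLOR_RGB2HSV)
    m=(hsv[...,0]>10)&(hsv[...,0]<30)&(hsv[...,1]>90)&(hsv[...,2]>60)&(d>0)
    print(n)
    for b,s,ce in blobs(m,30):
        P=W[b]
        if np.abs(P[:,1]).max()>1: continue
        print(s,ce,np.median(P,0),P.min(0),P.max(0))
        if s[4]<250: print('  ray z=.038',ray(c,ce,.038), rect(ray(c,np.argwhere(b)[:,::-1],.038)[:,:2]))
        else:
            g=P[P[:,2]>.078]; print('  griptop',len(g),rect(g[:,:2]) if len(g) else '', np.median(g,0))
            g=P[(P[:,2]>.02)&(P[:,2]<.03)]; print('  foottop',len(g),rect(g[:,:2]))
    m=(hsv[...,1]<40)&(W[...,2]>.022)&(W[...,2]<.038)
    for b,s,ce in blobs(m,1500):
        print('board',s,rect(W[b][:,:2]),np.median(W[b],0))
    # lower corner via hull
E
```

```text
top
[275 177  10  11  95] [279.5368 182.0526] [ 0.5727 -0.0215  0.0386] [ 0.5617 -0.0301  0.033 ] [ 0.5836 -0.0115  0.0427]
  ray z=.038 [[ 0.5727 -0.0208  0.038 ]] (array([ 0.5729, -0.0207]), array([0.0186, 0.0208]), 88.62)
[242 178  11  11  88] [246.75   183.3182] [0.5722 0.0463 0.0385] [0.5617 0.036  0.0357] [0.5828 0.0566 0.0414]
  ray z=.038 [[0.5717 0.0468 0.038 ]] (array([0.5719, 0.0468]), array([0.0207, 0.019 ]), 43.6)
[115 193  18  50 212] [124.6557 222.9906] [0.4892 0.3028 0.0248] [0.4571 0.2895 0.0155] [0.5605 0.3182 0.0476]
  ray z=.038 [[0.4958 0.298  0.038 ]] (array([0.5053, 0.3085]), array([0.1024, 0.0315]), 12.94)
[105 198  12  36 172] [110.8721 217.2616] [0.5029 0.3076 0.084 ] [0.4742 0.2985 0.076 ] [0.5421 0.3184 0.0881]
  ray z=.038 [[0.5082 0.3264 0.038 ]] (array([0.512 , 0.3263]), array([0.0225, 0.072 ]), 89.18)
[ 98 200   7  19  61] [101.2459 208.082 ] [0.5246 0.3263 0.0848] [0.5031 0.3192 0.0821] [0.5387 0.333  0.0879]
  ray z=.038 [[0.5276 0.3465 0.038 ]] (array([0.5256, 0.347 ]), array([0.0374, 0.0124]), 0.99)
[535 383  25  37 778] [548.4499 402.0835] [ 0.124
[... 485 characters left out ...]
  46  25 178] [210.0281 128.1011] [0.4904 0.3116 0.0254] [0.4527 0.2887 0.017 ] [0.5622 0.3429 0.0446]
  ray z=.038 [[0.4995 0.2981 0.038 ]] (array([0.5037, 0.3026]), array([0.1065, 0.0328]), 13.27)
[272 193  12   9  78] [277.6282 196.9615] [0.5715 0.0486 0.0379] [0.5606 0.0356 0.0306] [0.5829 0.0608 0.0415]
  ray z=.038 [[0.5717 0.0481 0.038 ]] (array([0.5714, 0.0481]), array([0.0226, 0.0212]), 48.16)
[283 216  14  11  93] [289.7742 220.8817] [ 0.572  -0.0192  0.0381] [ 0.5607 -0.0284  0.0342] [ 0.5843 -0.0078  0.0424]
  ray z=.038 [[ 0.5721 -0.0191  0.038 ]] (array([ 0.5721, -0.0191]), array([0.0232, 0.0193]), 2.66)
board [ 228  163  125  135 6171] (array([ 0.5649, -0.0149]), array([0.3036, 0.1613]), 88.18) [0.5602 0.0178 0.0302]
  return _methods._mean(a, axis=axis, dtype=dtype,
  ret = um.true_divide(
```

```bash
python3 - <<'E'
from h import *
np.set_printoptions(precision=4,suppress=True)
for n in ['top','side']:
    z=np.load(f'pics/{n}0.npz');p,d=z['p'],z['d'];c=ctrl.calibration(n)
    W=cloud(c,d); hsv=cv2.cvtColor(p,cv2.COLOR_RGB2HSV)
    R=(W[...,0]>.43)&(W[...,0]<.58)&(W[...,1]>.26)&(W[...,1]<.37)
    for lo,hi,h in [(.08,.095,.085),(.018,.032,.025)]:
        m=R&(W[...,2]>lo)&(W[...,2]<hi)
        P=ray(c,np.argwhere(m)[:,::-1],h)
        print(n,h,m.sum(),rect(P[:,:2]),P.mean(0)[:2])
    for b,s,ce in blobs((W[...,2]>.04)&(W[...,0]>.3)&(abs(W[...,1])<.5)&(W[...,0]<.8),60):
        print(' obj',np.median(W[b],0),W[b].min(0),W[b].max(0))
    m=(hsv[...,1]<45)&(W[...,2]>.022)&(W[...,2]<.038)&(W[...,0]>.45)&(W[...,0]<.68)&(W[...,1]>-.06)&(W[...,1]<.2)
    # long edges of the board: fit lines of x extremes per y-bin
    P=ray(c,np.argwhere(m)[:,::-1],.03); 
    ys=np.arange(-.05,.12,.005)
    for f in (np.min,np.max):
        e=[f(P[abs(P[:,1]-y)<.003,0]) for y in ys]; k=np.polyfit(ys,e,1); print(n,'edge x=',k[1],'slope',k[0])
    print('far y',P[:,1].max())
E
```

```text
top 0.085 486 (array([0.5078, 0.3159]), array([0.0693, 0.027 ]), 13.02) [0.5074 0.3162]
top 0.025 437 (array([0.5081, 0.3161]), array([0.1097, 0.0361]), 12.89) [0.5035 0.3102]
 obj [ 0.6801 -0.2866  0.0753] [ 0.4408 -0.3179  0.0404] [ 0.7105 -0.0145  0.8652]
 obj [0.6822 0.3096 0.0871] [ 0.4408 -0.0145  0.0402] [0.7102 0.3377 0.8652]
 obj [0.507  0.3113 0.0835] [ 0.4408 -0.0145  0.0401] [0.5437 0.3358 0.8652]
 obj [ 0.5128 -0.3132  0.0695] [ 0.4408 -0.3318  0.0406] [ 0.5292 -0.0145  0.8652]
top edge x= 0.4852977686890199 slope 0.04111420262521032
top edge x= 0.6441711483837634 slope 0.03250346018920797
far y 0.13493745310663843
side 0.085 260 (array([0.5078, 0.3148]), array([0.071, 0.032]), 13.42) [0.5074 0.3158]
side 0.025 348 (array([0.5076, 0.3151]), array([0.1119, 0.0428]), 14.16) [0.5042 0.3096]
 obj [0.684  0.3068 0.0757] [0.6646 0.2947 0.04  ] [0.7106 0.3381 0.1104]
 obj [0.5061 0.3095 0.073 ] [0.4725 0.2972 0.04  ] [0.5438 0.3355 0.0905]
 obj [ 0.6788 -0.2979  0.0737] [ 0.6557 -0.3217  0.04  ] [ 0.7111 -0.2651  0.0793]
 obj [ 0.5123 -0.317   0.0681] [ 0.4969 -0.3316  0.0406] [ 0.5301 -0.2978  0.0733]
side edge x= 0.4843305898011549 slope 0.03553816226818237
side edge x= 0.644432906828 slope 0.03678844873749104
far y 0.13719654498463119
```

```bash
python3 -m pendant '[[[-0.0146,0.0416,0,0,0,0,-1],[-0.0146,0.0416,0,0,0,0,-1],[-0.0146,0.0416,0,0,0,0,-1],[-0.0146,0.0416,0,0,0,0,-1],[-0.0146,0.0416,0,0,0,0,-1],[-0.0146,0.0416,0,0,0,0,-1],[-0.0146,0.0416,0,0,0,0,-1],[-0.0146,0.0416,0,0,0,0,-1],[-0.0146,0.0416,0,0,0,0,-1],[-0.0146,0.0416,0,0,0,0,-1]]]'
python3 -m pendant '[[[0,0,0,0,0,-0.1,-1],[0,0,0,0,0,-0.1,-1],[0,0,0,0,0,-0.1,-1],[0,0,0,0,0,-0.1,-1],[0,0,0,0,0,-0.075,-1],[0,0,0,0,0,0,-1],[0,0,0,0,0,0,-1]]]'
cat >> h.py <<'E'
from scipy.spatial.transform import Rotation as Ro
def togo(target=None,yaw=None):
    o=ctrl.get_obs(); R=Ro.from_quat(np.roll(o['eef_rot'],-1)).as_matrix()
    print('t',round(o['time_s'],2),'pos',o['eef_pos'].round(4),'toolx yaw',np.degrees(np.arctan2(R[1,0],R[0,0])).round(2),'tilt',np.degrees(np.arccos(-R[2,2])).round(2),'F',o['wrist_force'].round(2),'T',o['torque'].round(2),'open',round(o['opening'],3),'q',o['q'].round(2))
    if target is not None: print('tool shift',(R.T@(np.array(target)-o['eef_pos'])).round(4),'turn z deg/rad', None if yaw is None else (-np.radians(yaw)+np.arctan2(R[1,0],R[0,0])).round(4))
E
python3 -c "
from h import *
togo((.5078,.3155,.064),103.1)"
```

```text
time_s: 1.1
eef_pos: [0.509, 0.3136, 0.2559]
eef_rot: [-0.0, 0.789, 0.615, -0.0]
wrist_force: [0.3, 0.5, 0.4]
opening: 0.998
time_s: 1.8
eef_pos: [0.5077, 0.3148, 0.2559]
eef_rot: [-0.0, 0.622, 0.783, -0.0]
wrist_force: [0.4, 0.1, 0.3]
opening: 0.998
t 1.8 pos [0.5077 0.3148 0.2559] toolx yaw 103.02 tilt 0.04 F [0.41 0.12 0.28] T [ 0.04  0.02 -0.05] open 0.998 q [ 0.36  0.23  1.55 -0.    1.36 -1.44]
tool shift [0.0006 0.0004 0.1919] turn z deg/rad -0.0015
```

```bash
python3 -m pendant '[[[0.0006,0.0004,0.03,0,0,0,-1],[0,0,0.03,0,0,0,-1],[0,0,0.03,0,0,0,-1],[0,0,0.03,0,0,0,-1],[0,0,0.03,0,0,0,-1],[0,0,0.022,0,0,0,-1],[0,0,0.014,0,0,0,-1],[0,0,0.006,0,0,0,-1],[0,0,0,0,0,0,-1]]]'
python3 -c "
from h import *
togo((.5078,.3155,.064),103.1)
p,d=ctrl.camera('wrist'); cv2.imwrite('pics/w1.png',p[:,:,::-1])
p,d=ctrl.camera('side'); cv2.imwrite('pics/s1.png',cv2.resize(p[20:220,100:366,::-1],(798,600)))"
```

```text
time_s: 2.7
eef_pos: [0.508, 0.3155, 0.064]
eef_rot: [-0.0, 0.622, 0.783, -0.0]
wrist_force: [0.6, -0.0, 0.7]
opening: 1.001
t 2.7 pos [0.508  0.3155 0.064 ] toolx yaw 103.1 tilt 0.05 F [ 0.63 -0.01  0.67] T [-0.02 -0.03  0.02] open 1.001 q [ 0.36  0.47  1.67 -0.    1.01 -1.44]
tool shift [ 0.     -0.0002 -0.    ] turn z deg/rad 0.0
```

View pics/w1.png

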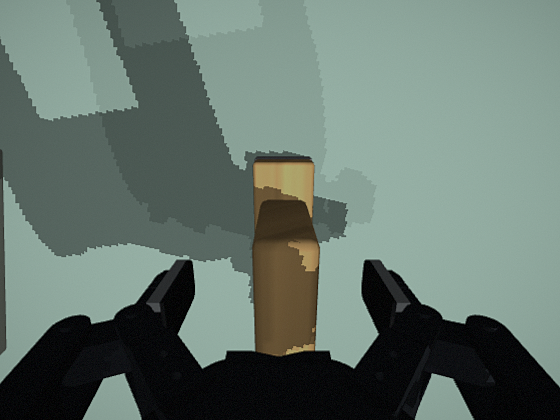

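View pics/s1.png

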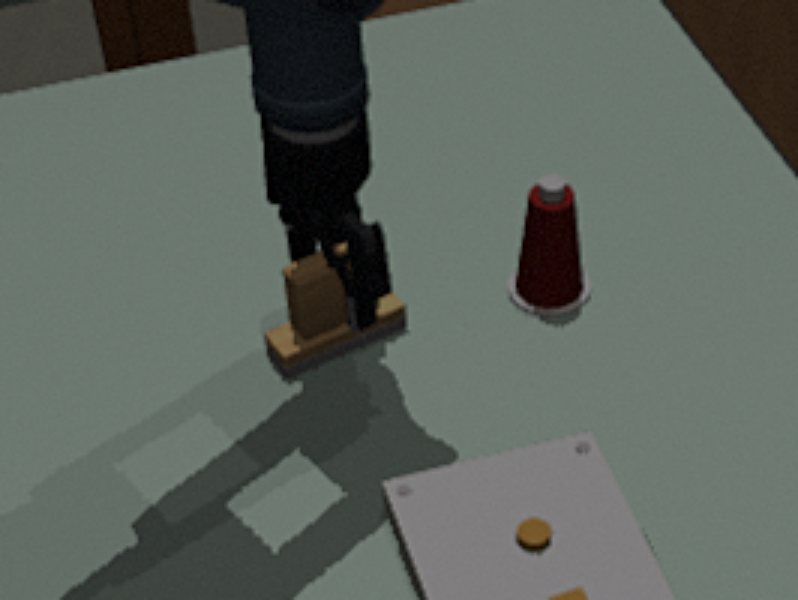

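The wrist view shows the grip centred between the jaws (grip column 285, jaws about 193 and 363) and square to them. The side view agrees, so I'll close and lift.

```bash
python3 -m pendant '[[[0,0,0,0,0,0,1],[0,0,0,0,0,0,1],[0,0,0,0,0,0,1],[0,0,0,0,0,0,1],[0,0,0,0,0,0,1],[0,0,0,0,0,0,1],[0,0,0,0,0,0,1],[0,0,0,0,0,0,1],[0,0,0,0,0,0,1],[0,0,0,0,0,0,1]]]'
python3 -m pendant '[[[0,0,-0.005,0,0,0,1],[0,0,-0.015,0,0,0,1],[0,0,-0.02,0,0,0,1],[0,0,-0.02,0,0,0,1],[0,0,-0.015,0,0,0,1],[0,0,-0.005,0,0,0,1],[0,0,0,0,0,0,1],[0,0,0,0,0,0,1]]]'
python3 - <<'E'
from h import *
# station frame
th=np.radians(-2.05); xh=np.array([np.cos(th),np.sin(th)]); yh=np.array([-np.sin(th),np.cos(th)])
C=np.array([.5648,-.0155]); O=C+.05*yh; print('O',O)
for n,q in [('a',(.5724,-.020)),('b',(.5717,.0475))]:
    r=np.array(q)-O; print(n,r@xh,r@yh)
t=O+.006*xh+.068*yh; print(t)
togo((t[0],t[1],.144),90-2.05)
p,d=ctrl.camera('side'); cv2.imwrite('pics/s2.png',cv2.resize(p[20:220,100:366,::-1],(798,600)))
E
```

```text
time_s: 3.8
eef_pos: [0.5082, 0.3157, 0.0644]
eef_rot: [0.0, 0.622, 0.783, 0.0]
wrist_force: [-1.2, 0.5, 3.3]
opening: 0.293
time_s: 4.6
eef_pos: [0.5076, 0.3153, 0.1435]
eef_rot: [-0.0, 0.622, 0.783, -0.001]
wrist_force: [-0.8, 0.2, -2.4]
opening: 0.3
O [0.56658858 0.034468  ]
a 0.007756108204508839 -0.05422525567509852
b 0.004641972108898857 0.013206503581041452
[0.57501721 0.10220985]
t 4.6 pos [0.5076 0.3153 0.1435] toolx yaw 103.13 tilt 0.08 F [-0.84  0.15 -2.37] T [ 0.05  0.   -0.  ] open 0.3 q [ 0.36  0.35  1.64 -0.    1.15 -1.44]
tool shift [-0.2229  0.0173 -0.0004] turn z deg/rad 0.265
```

View pics/s2.png

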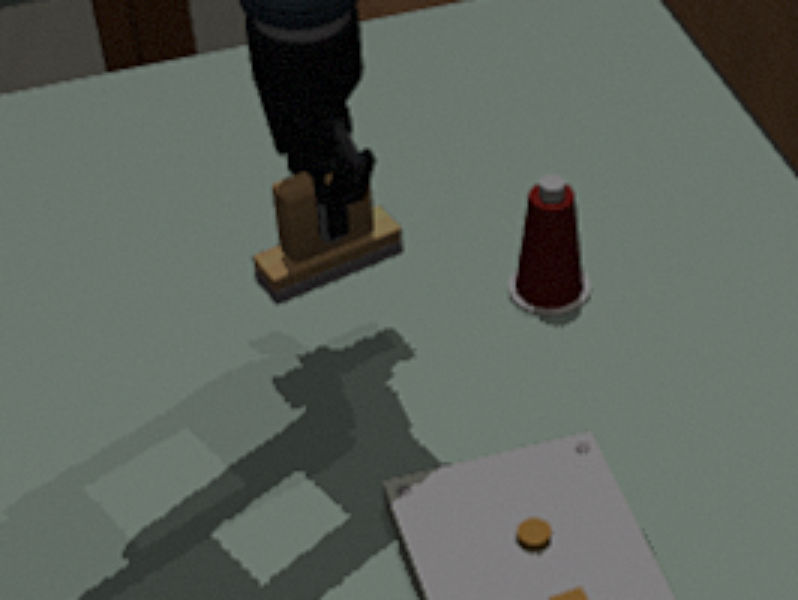

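The scraper hangs level in the jaws, and the measured weight of about 2.4 N matches 0.25 kg. Now I'll carry it over the far end of the board.

```bash
python3 -m pendant '[[[-0.015,0.0019,0,0,0,0,1],[-0.028,0.002,0,0,0,0,1],[-0.03,0.002,0,0,0,0,1],[-0.03,0.002,0,0,0,0,1],[-0.03,0.002,0,0,0,0,1],[-0.03,0.002,0,0,0,0,1],[-0.03,0.002,0,0,0,0,1],[-0.02,0.002,0,0,0,0,1],[-0.01,0.001,0,0,0,0,1],[0,0,0,0,0,0,1]]]'
python3 -m pendant '[[[0,0,0,0,0,0.065,1],[0,0,0,0,0,0.07,1],[0,0,0,0,0,0.07,1],[0,0,0,0,0,0.06,1],[0,0,0,0,0,0,1],[0,0,0,0,0,0,1]]]'
python3 - <<'E'
from h import *
togo((.575,.1022,.096),87.95)
for n in ['side','top']:
    p,d=ctrl.camera(n); np.savez(f'pics/{n}3.npz',p=p,d=d)
    cv2.imwrite(f'pics/{n}3.png',cv2.resize(p[90:290,150:416,::-1],(798,600)))
E
```

```text
time_s: 5.65
eef_pos: [0.5754, 0.1006, 0.1438]
eef_rot: [-0.0, 0.622, 0.783, -0.0]
wrist_force: [0.2, 0.7, -2.6]
opening: 0.296
time_s: 6.25
eef_pos: [0.5748, 0.103, 0.1441]
eef_rot: [-0.0, 0.719, 0.695, -0.0]
wrist_force: [-0.7, -1.5, -3.5]
opening: 0.296
t 6.25 pos [0.5748 0.103  0.1441] toolx yaw 88.1 tilt 0.03 F [-0.66 -1.54 -3.47] T [-0.01  0.01  0.02] open 0.296 q [-0.03  0.32  1.67  0.    1.14 -1.56]
tool shift [-0.0008  0.0002  0.0481] turn z deg/rad 0.0026
```

View pics/side3.png

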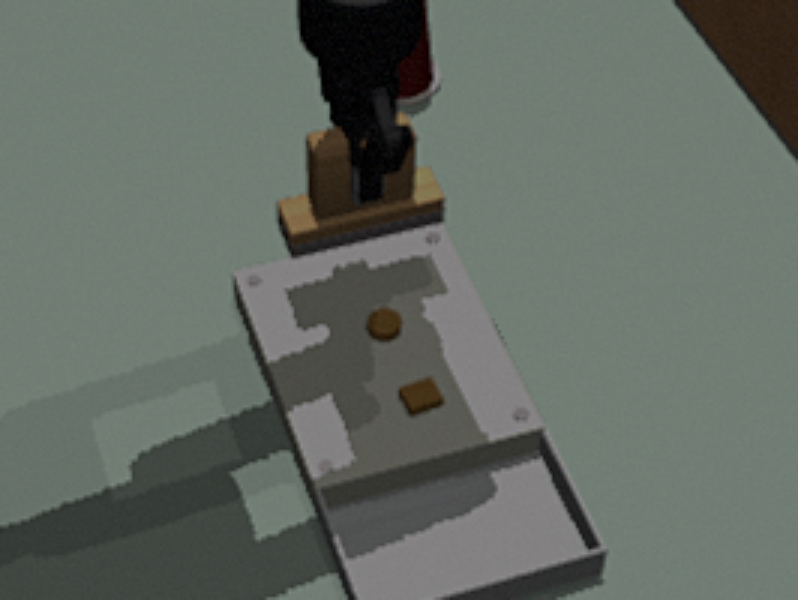

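View pics/top3.png

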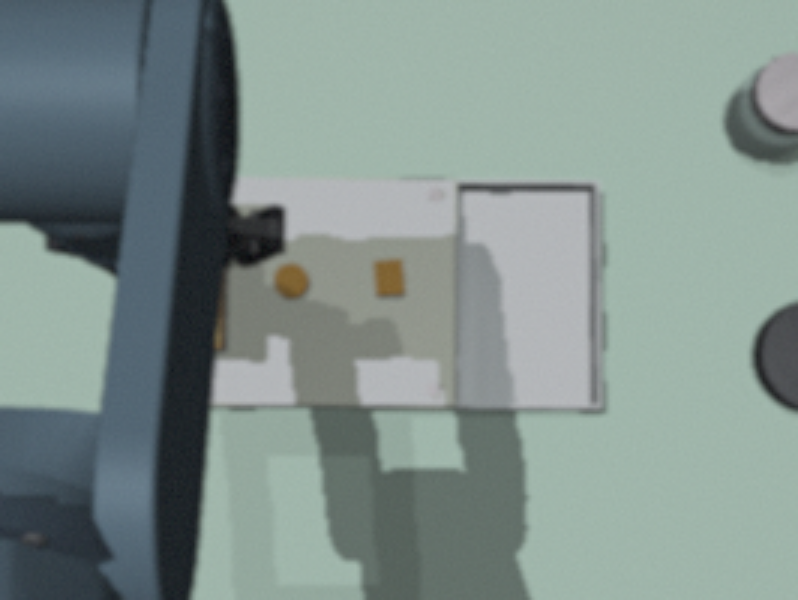

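The foot is over the board's far end, aligned with it and clear behind both chips. I'll lower it to about 1.5 mm above the board.

```bash
python3 -m pendant '[[[-0.0008,0,0.01,0,0,0.0026,1],[0,0,0.014,0,0,0,1],[0,0,0.012,0,0,0,1],[0,0,0.008,0,0,0,1],[0,0,0.0045,0,0,0,1],[0,0,0,0,0,0,1],[0,0,0,0,0,0,1]]]'
python3 - <<'E'
from h import *
t=np.array([.5666,.0345]); th=np.radians(-2.05); t=t+.006*np.array([np.cos(th),np.sin(th)])-.102*np.array([-np.sin(th),np.cos(th)])
print(t); togo((*t,.0955),87.95)
p,d=ctrl.camera('side'); cv2.imwrite('pics/s4.png',cv2.resize(p[90:290,150:416,::-1],(798,600)))
E
```

```text
time_s: 7.05
eef_pos: [0.5754, 0.1014, 0.0957]
eef_rot: [0.0, 0.721, 0.693, 0.0]
wrist_force: [-0.0, -0.1, -1.9]
opening: 0.294
[ 0.56894746 -0.06764935]
t 7.05 pos [0.5754 0.1014 0.0957] toolx yaw 87.8 tilt 0.02 F [-0.03 -0.14 -1.89] T [-0.01 -0.   -0.03] open 0.294 q [-0.03  0.39  1.7   0.    1.05 -1.56]
tool shift [-0.1692  0.      0.0002] turn z deg/rad -0.0026
```

View pics/s4.png

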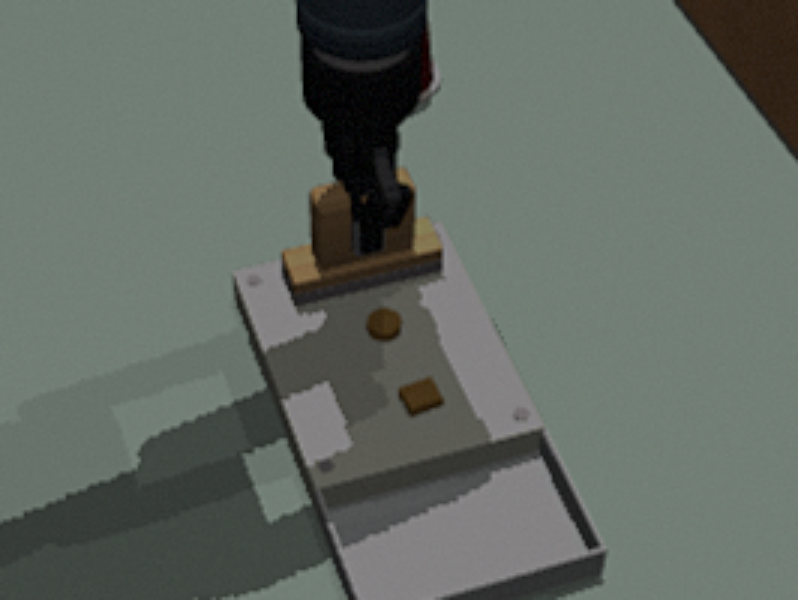

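The scraper stands behind the chips with its foot just clear of the board surface. Starting the wipe, slowly.

```bash
python3 -m pendant '[[[-0.005,0,0,0,0,0,1],[-0.008,0,0,0,0,0,1],[-0.008,0,0,0,0,0,1],[-0.008,0,0,0,0,0,1],[-0.008,0,0,0,0,0,1],[-0.008,0,0,0,0,0,1],[-0.008,0,0,0,0,0,1],[-0.008,0,0,0,0,0,1],[-0.008,0,0,0,0,0,1],[-0.006,0,0,0,0,0,1]]]'
python3 - <<'E'
from h import *
togo((.5689,-.0676,.0955),87.95)
p,d=ctrl.camera('side'); cv2.imwrite('pics/s5.png',cv2.resize(p[110:310,170:436,::-1],(798,600)))
E
```

```text
time_s: 8.1
eef_pos: [0.5723, 0.0258, 0.0958]
eef_rot: [-0.0, 0.721, 0.693, 0.0]
wrist_force: [0.4, 0.1, -2.4]
opening: 0.299
t 8.1 pos [0.5723 0.0258 0.0958] toolx yaw 87.78 tilt 0.0 F [ 0.4   0.14 -2.42] T [ 0.12 -0.01  0.02] open 0.299 q [-0.16  0.37  1.73  0.    1.04 -1.69]
tool shift [-0.0934  0.0002  0.0003] turn z deg/rad -0.003
```

View pics/s5.png

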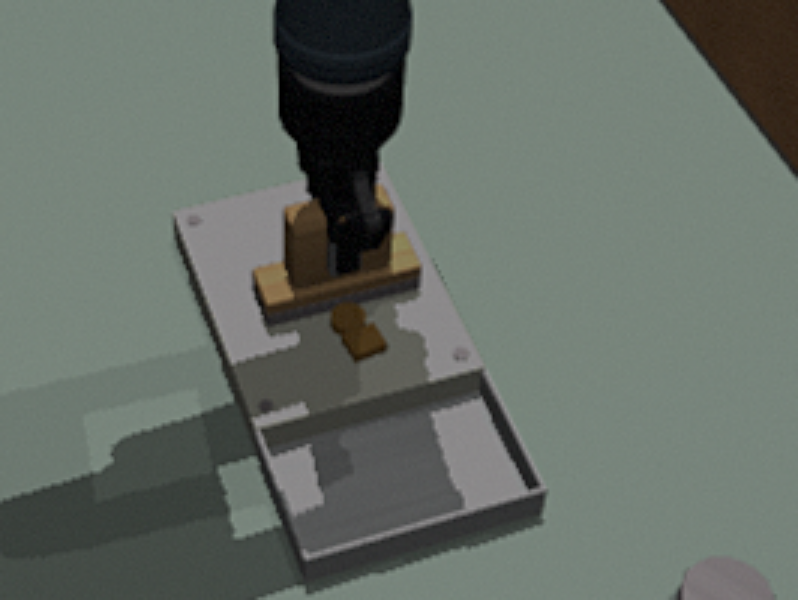

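The foot is pushing the round chip, at (348,318) in the crop. The round chip is pushing the square one, at (364,342). I'll continue past the edge.

```bash
python3 -m pendant '[[[-0.005,0,0,0,0,0,1],[-0.007,0,0,0,0,0,1],[-0.007,0,0,0,0,0,1],[-0.007,0,0,0,0,0,1],[-0.007,0,0,0,0,0,1],[-0.006,0,0,0,0,0,1],[-0.006,0,0,0,0,0,1],[-0.006,0,0,0,0,0,1],[0,0,0,0,0,0,1]]]'
python3 - <<'E'
from h import *
togo((.5689,-.0676,.0955),87.95)
p,d=ctrl.camera('side'); cv2.imwrite('pics/s6.png',cv2.resize(p[110:310,170:436,::-1],(798,600)))
E
```

```text
time_s: 9.05
eef_pos: [0.5704, -0.0254, 0.0958]
eef_rot: [0.0, 0.721, 0.693, -0.0]
wrist_force: [0.2, 0.6, -2.2]
opening: 0.297
t 9.05 pos [ 0.5704 -0.0254  0.0958] toolx yaw 87.76 tilt 0.02 F [ 0.16  0.59 -2.23] T [ 0.06 -0.01 -0.04] open 0.297 q [-0.25  0.37  1.73 -0.    1.04 -1.78]
tool shift [-0.0422  0.0001  0.0003] turn z deg/rad -0.0034
```

View pics/s6.png

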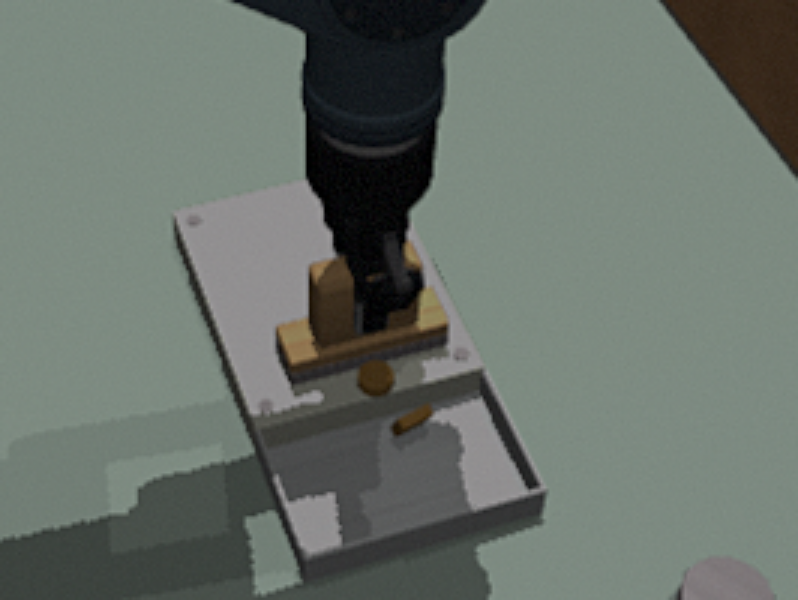

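The square chip has gone over the edge, either still tipping or leaning at (412,418). The round chip is at the edge, so I'll continue.

```bash
python3 -m pendant '[[[-0.005,0,0,0,0,0,1],[-0.007,0,0,0,0,0,1],[-0.007,0,0,0,0,0,1],[-0.007,0,0,0,0,0,1],[-0.007,0,0,0,0,0,1],[-0.006,0,0,0,0,0,1],[-0.003,0,0,0,0,0,1],[0,0,0,0,0,0,1],[0,0,0,0,0,0,1]]]'
python3 - <<'E'
from h import *
togo((.5689,-.0676,.0955),87.95)
p,d=ctrl.camera('side'); cv2.imwrite('pics/s7.png',cv2.resize(p[110:310,170:436,::-1],(798,600)))
p,d=ctrl.camera('top'); cv2.imwrite('pics/t7.png',cv2.resize(p[90:290,150:416,::-1],(798,600)))
E
```

```text
time_s: 10.0
eef_pos: [0.5687, -0.0664, 0.0958]
eef_rot: [-0.0, 0.721, 0.693, 0.0]
wrist_force: [0.4, -0.1, -2.2]
opening: 0.3
t 10.0 pos [ 0.5687 -0.0664  0.0958] toolx yaw 87.79 tilt 0.01 F [ 0.43 -0.06 -2.18] T [-0.09 -0.05  0.  ] open 0.3 q [-0.32  0.37  1.73  0.    1.04 -1.86]
tool shift [-0.0012  0.0002  0.0003] turn z deg/rad -0.0028
```

View pics/s7.png

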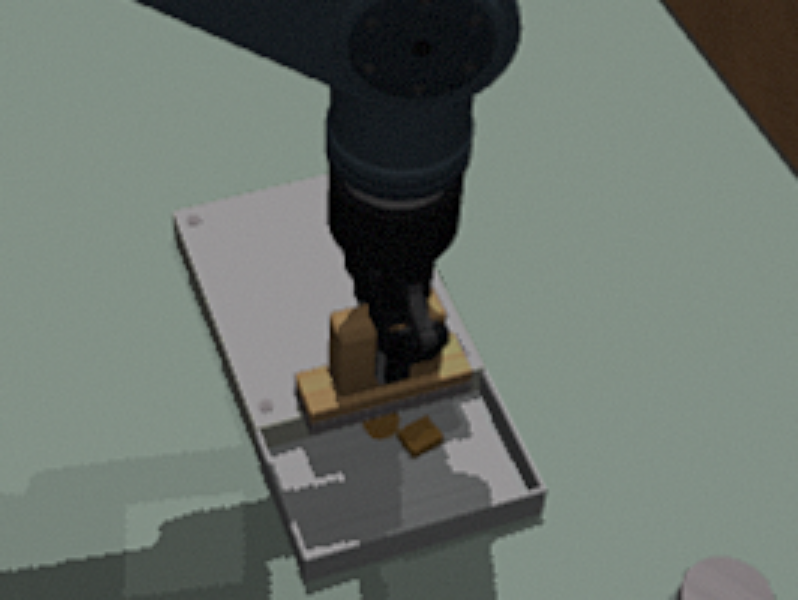

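View pics/t7.png

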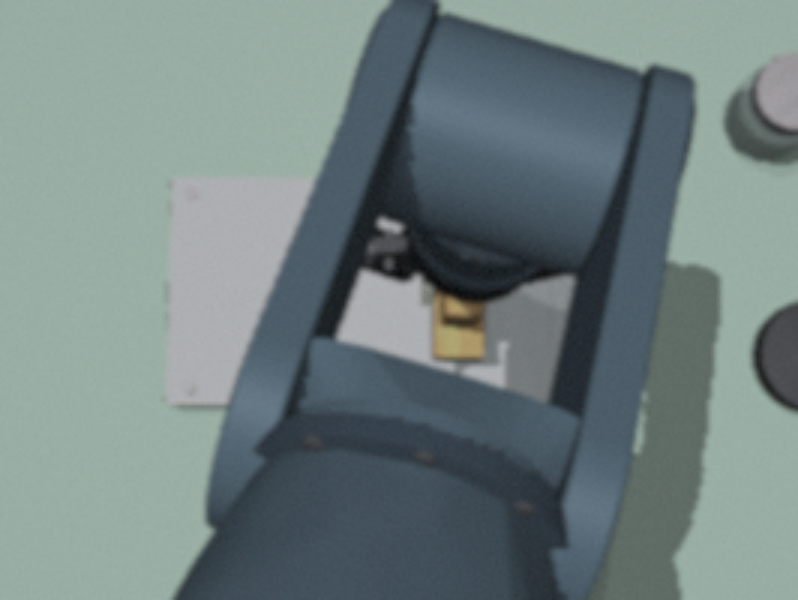

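Both chips look to be below the board edge: square at (421,436), round at (380,424), partly hidden by the foot. I'll lift and retreat over the board, then look again.

```bash
python3 -m pendant '[[[0,0,-0.008,0,0,0,1],[0,0,-0.015,0,0,0,1],[0,0,-0.007,0,0,0,1],[0.015,0,0,0,0,0,1],[0.02,0,0,0,0,0,1],[0.02,0,0,0,0,0,1],[0.02,0,0,0,0,0,1],[0.02,0,0,0,0,0,1],[0.015,0,0,0,0,0,1],[0,0,0,0,0,0,1]]]'
python3 - <<'E'
from h import *
togo((.567,.0345,.0945),87.95)
c=ctrl.calibration('side')
p,d=ctrl.camera('side'); cv2.imwrite('pics/s8.png',cv2.resize(p[110:310,170:436,::-1],(798,600)))
W=cloud(c,d); hsv=cv2.cvtColor(p,cv2.COLOR_RGB2HSV)
O=np.array([.5666,.0345]); th=np.radians(-2.05); A=np.array([[np.cos(th),np.sin(th)],[-np.sin(th),np.cos(th)]])
m=(hsv[...,0]>5)&(hsv[...,0]<30)&(hsv[...,1]>90)&(W[...,2]<.05)&(W[...,1]<-.04)
for b,s,ce in blobs(m,15): 
    P=W[b]; L=(P[:,:2]-O)@A.T; print(s,ce,'local',np.median(L,0),L.min(0),L.max(0),'z',np.percentile(P[:,2],[5,50,95]))
E
```

```text
time_s: 11.1
eef_pos: [0.5727, 0.0459, 0.1258]
eef_rot: [-0.0, 0.72, 0.694, 0.0]
wrist_force: [0.0, -1.1, -2.1]
opening: 0.297
t 11.1 pos [0.5727 0.0459 0.1258] toolx yaw 87.95 tilt 0.03 F [ 0.04 -1.14 -2.13] T [0.01 0.02 0.02] open 0.297 q [-0.13  0.33  1.71  0.    1.1  -1.66]
tool shift [-0.0117 -0.0053  0.0313] turn z deg/rad 0.0
[ 528  241   32   85 1337] [548.94764398 283.83395662] local [ 0.87923045 -0.08971799] [ 0.86307288 -0.20481719] [ 0.88858292 -0.04309835] z [-0.65759998 -0.58992436 -0.46756698]
[291 244  26  18 240] [302.96666667 252.43333333] local [ 0.01247223 -0.11656882] [-0.00969215 -0.13628907] [ 0.03584125 -0.1008561 ] z [0.00634329 0.01313413 0.02592083]
```

View pics/s8.png

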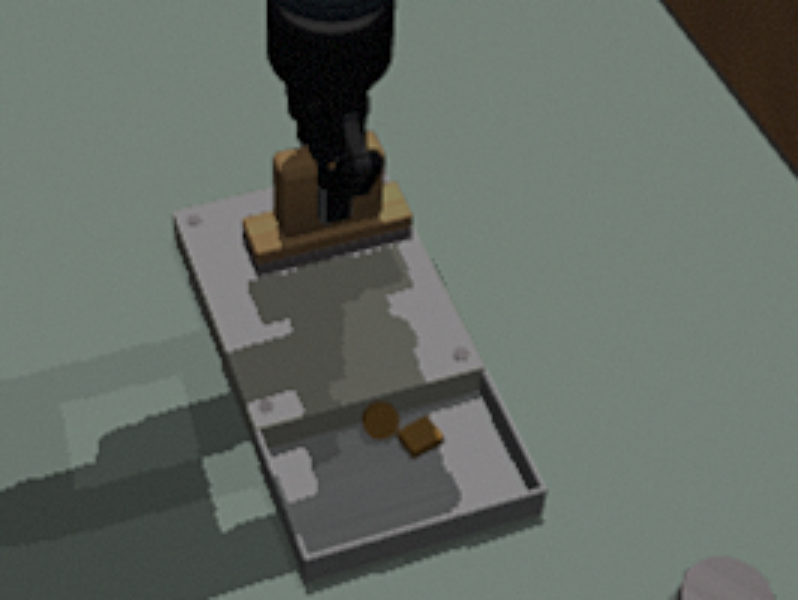

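```bash
python3 - <<'E'
from h import *
np.set_printoptions(precision=4,suppress=True)
O=np.array([.5666,.0345]); th=np.radians(-2.05); A=np.array([[np.cos(th),np.sin(th)],[-np.sin(th),np.cos(th)]])
c=ctrl.calibration('side')
for k in range(2):
    p,d=ctrl.camera('side'); W=cloud(c,d); hsv=cv2.cvtColor(p,cv2.COLOR_RGB2HSV)
    m=(hsv[...,0]>5)&(hsv[...,0]<30)&(hsv[...,1]>90)
    for nm,(u0,u1) in {'b':(291,302),'a':(305,318)}.items():
        mm=m.copy(); mm[:,:u0]=0; mm[:,u1:]=0; mm[:243]=0; mm[264:]=0
        P=W[mm]; q=P.mean(0); n=np.linalg.svd(P-q)[2][2]; print(nm,mm.sum(),(q[:2]-O)@A.T,q[2],'normal',n,'z',np.percentile(P[:,2],[2,50,98]))
cv2.imwrite('pics/s9.png',cv2.resize(p[225:285,270:350,::-1],(800,600),interpolation=cv2.INTER_CUBIC))
E
```

```text
b 115 [-0.001  -0.1156] 0.026617901741416504 normal [-0.9473  0.3074 -0.09  ] z [0.0073 0.0193 0.0281]
a 111 [ 0.0242 -0.1267] 0.011054884255441566 normal [-0.0407 -0.1196  0.992 ] z [0.0048 0.0115 0.0145]
b 114 [ 0.001  -0.1105] 0.019045602888025717 normal [-0.2501 -0.8258  0.5056] z [0.0083 0.019  0.0278]
a 111 [ 0.0218 -0.1319] 0.019290866257798703 normal [ 0.3807 -0.8384 -0.39  ] z [0.0046 0.012  0.0159]
```

View pics/s9.png

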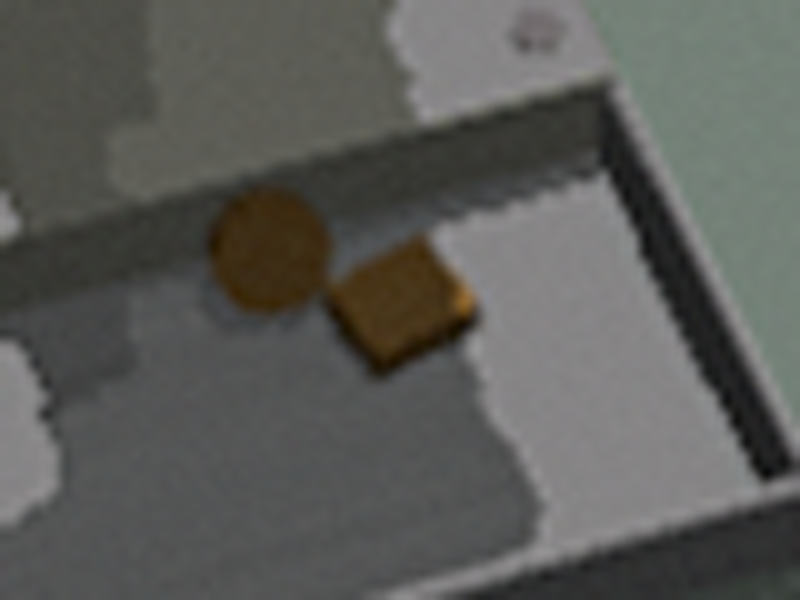

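Both chips are inside the tray, but the round one is propped at a steep angle against the board's end face, with its rim at about 28 mm. The task asks for the chips to lie in the tray, so I'll tap it down gently with the foot's underside and watch the force.

```bash
python3 - <<'E'
from h import *
O=np.array([.5666,.0345]); th=np.radians(-2.05); A=np.array([[np.cos(th),np.sin(th)],[-np.sin(th),np.cos(th)]])
t=O+np.array([.004,-.1215])@A; togo((*t,.1258),87.95)
E
```

```text
t 11.25 pos [0.573  0.0434 0.1258] toolx yaw 87.82 tilt 0.02 F [ 0.56 -0.09 -2.73] T [-0.   -0.02 -0.02] open 0.3 q [-0.13  0.33  1.71 -0.    1.1  -1.66]
tool shift [-0.1306 -0.0018  0.    ] turn z deg/rad -0.0023
```

```bash
python3 -m pendant '[[[-0.012,-0.0018,0,0,0,-0.0023,1],[-0.02,0,0,0,0,0,1],[-0.022,0,0,0,0,0,1],[-0.022,0,0,0,0,0,1],[-0.022,0,0,0,0,0,1],[-0.02,0,0,0,0,0,1],[-0.0126,0,0,0,0,0,1],[0,0,0,0,0,0,1],[0,0,0,0,0,0,1]]]'
python3 -c "
from h import *
O=np.array([.5666,.0345]); th=np.radians(-2.05); A=np.array([[np.cos(th),np.sin(th)],[-np.sin(th),np.cos(th)]])
t=O+np.array([.004,-.1215])@A; togo((*t,.098),87.95)"
```

```text
time_s: 12.15
eef_pos: [0.5662, -0.0872, 0.1257]
eef_rot: [-0.0, 0.72, 0.694, 0.0]
wrist_force: [0.5, -0.4, -2.0]
opening: 0.295
t 12.15 pos [ 0.5662 -0.0872  0.1257] toolx yaw 87.86 tilt 0.03 F [ 0.47 -0.42 -2.04] T [ 0.01 -0.03  0.02] open 0.295 q [-0.36  0.33  1.71  0.    1.1  -1.89]
tool shift [0.0002 0.     0.0277] turn z deg/rad -0.0016
```

```bash
python3 -m pendant '[[[0,0,0.01,0,0,0,1],[0,0,0.012,0,0,0,1],[0,0,0.006,0,0,0,1],[0,0,0.002,0,0,0,1]]]'
python3 -m pendant '[[[0,0,0.0015,0,0,0,1],[0,0,0.0015,0,0,0,1],[0,0,0,0,0,0,1]]]'
python3 -c "
from h import *
togo()
p,d=ctrl.camera('side'); cv2.imwrite('pics/s10.png',cv2.resize(p[190:310,220:380,::-1],(800,600)))"
```

```text
time_s: 12.55
eef_pos: [0.5654, -0.086, 0.0939]
eef_rot: [-0.001, 0.719, 0.695, -0.001]
wrist_force: [-1.2, -1.0, -2.2]
opening: 0.297
time_s: 12.85
eef_pos: [0.5666, -0.087, 0.0929]
eef_rot: [0.0, 0.72, 0.694, 0.0]
wrist_force: [-0.6, -0.4, -2.4]
opening: 0.294
t 12.85 pos [ 0.5666 -0.087   0.0929] toolx yaw 87.93 tilt 0.02 F [-0.56 -0.37 -2.38] T [-0.04 -0.01 -0.02] open 0.294 q [-0.36  0.38  1.73  0.    1.04 -1.89]
```

View pics/s10.png

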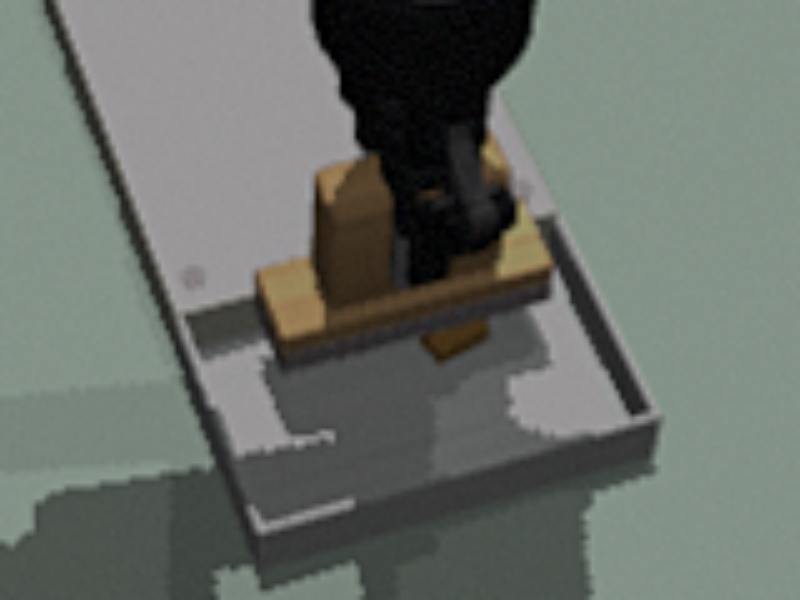

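No contact yet, with the underside at about 29 mm. I'll continue in small steps.

```bash
python3 -m pendant '[[[0,0,0.0015,0,0,0,1],[0,0,0.0015,0,0,0,1],[0,0,0,0,0,0,1]]]'
python3 -m pendant '[[[0,0,0.0015,0,0,0,1],[0,0,0.001,0,0,0,1],[0,0,0,0,0,0,1]]]'
```

```text
time_s: 13.2
eef_pos: [0.5672, -0.087, 0.0906]
eef_rot: [0.001, 0.72, 0.694, 0.001]
wrist_force: [0.4, 1.3, 4.0]
opening: 0.293
time_s: 13.5
eef_pos: [0.5682, -0.0868, 0.0895]
eef_rot: [0.001, 0.72, 0.694, 0.001]
wrist_force: [-0.0, 3.6, 11.0]
opening: 0.298
```

```bash
python3 -m pendant '[[[0,0,0.001,0,0,0,1],[0,0,0.001,0,0,0,1],[0,0,0,0,0,0,1]]]'
python3 -c "
from h import *
togo()
p,d=ctrl.camera('side'); cv2.imwrite('pics/s11.png',cv2.resize(p[190:310,220:380,::-1],(800,600)))"
```

```text
time_s: 13.8
eef_pos: [0.5691, -0.0868, 0.0887]
eef_rot: [0.002, 0.72, 0.694, 0.002]
wrist_force: [-1.0, 4.8, 17.5]
opening: 0.294
t 13.8 pos [ 0.5691 -0.0868  0.0887] toolx yaw 87.92 tilt 0.32 F [-0.97  4.83 17.5 ] T [1.46 0.33 0.03] open 0.294 q [-0.36  0.38  1.73  0.    1.03 -1.89]
```

View pics/s11.png

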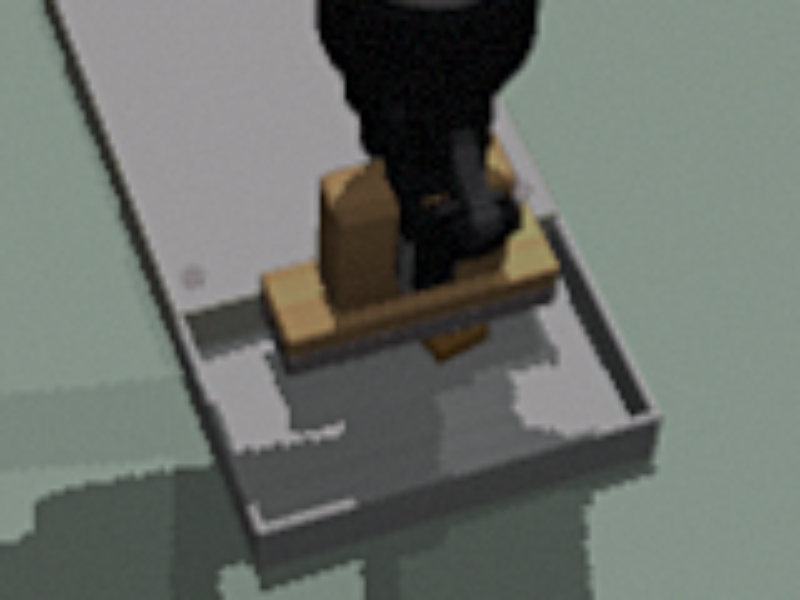

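The foot presses the chip with about 20 N and friction is holding it. Sliding the foot sideways (-x) under this light pressure should break that friction so the chip slips flat.

```bash
python3 -m pendant '[[[0,-0.003,0,0,0,0,1],[0,-0.004,0,0,0,0,1],[0,-0.004,0.0005,0,0,0,1],[0,-0.004,0.0005,0,0,0,1],[0,0,0,0,0,0,1]]]'
python3 -c "
from h import *
togo()
p,d=ctrl.camera('side'); cv2.imwrite('pics/s12.png',cv2.resize(p[190:310,220:380,::-1],(800,600)))"
```

```text
time_s: 14.35
eef_pos: [0.557, -0.0869, 0.0898]
eef_rot: [0.005, 0.72, 0.694, 0.004]
wrist_force: [3.2, 5.2, 22.6]
opening: 0.296
t 14.35 pos [ 0.557  -0.0869  0.0898] toolx yaw 87.89 tilt 0.76 F [ 3.19  5.19 22.62] T [ 1.65 -0.88 -0.02] open 0.296 q [-0.37  0.36  1.76  0.    1.01 -1.9 ]
```

View pics/s12.png

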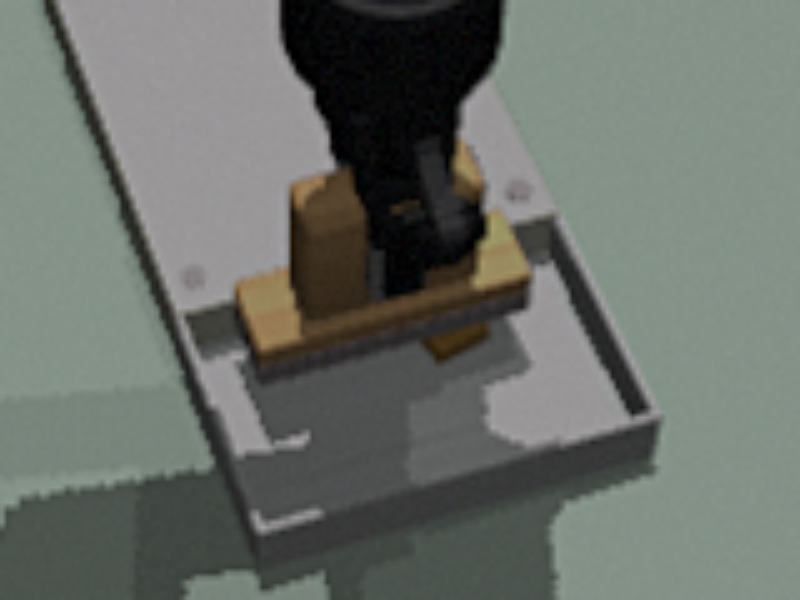

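```bash
python3 -m pendant '[[[0,0.004,0.0005,0,0,0,1],[0,0.004,0.0005,0,0,0,1],[0,0.004,0,0,0,0,1],[0,0.003,0,0,0,0,1],[0,0,0,0,0,0,1]]]'
python3 -m pendant '[[[0,0,-0.008,0,0,0,1],[0,0,-0.014,0,0,0,1],[0,0,-0.014,0,0,0,1],[0.015,0,0,0,0,0,1],[0.025,0,0,0,0,0,1],[0.025,0,0,0,0,0,1],[0.025,0,0,0,0,0,1],[0.02,0,0,0,0,0,1],[0.01,0,0,0,0,0,1],[0,0,0,0,0,0,1]]]'
python3 -c "
from h import *
togo()
p,d=ctrl.camera('side'); cv2.imwrite('pics/s13.png',cv2.resize(p[130:310,180:420,::-1],(800,600)))"
```

```text
time_s: 14.9
eef_pos: [0.5696, -0.0865, 0.0877]
eef_rot: [0.002, 0.72, 0.694, 0.002]
wrist_force: [-2.0, 7.1, 25.1]
opening: 0.299
time_s: 15.9
eef_pos: [0.5704, 0.0346, 0.119]
eef_rot: [-0.0, 0.719, 0.695, -0.0]
wrist_force: [0.5, -0.3, -3.2]
opening: 0.296
t 15.9 pos [0.5704 0.0346 0.119 ] toolx yaw 88.06 tilt 0.04 F [ 0.52 -0.32 -3.19] T [0.   0.02 0.01] open 0.296 q [-0.15  0.33  1.72  0.    1.09 -1.68]
```

View pics/s13.png

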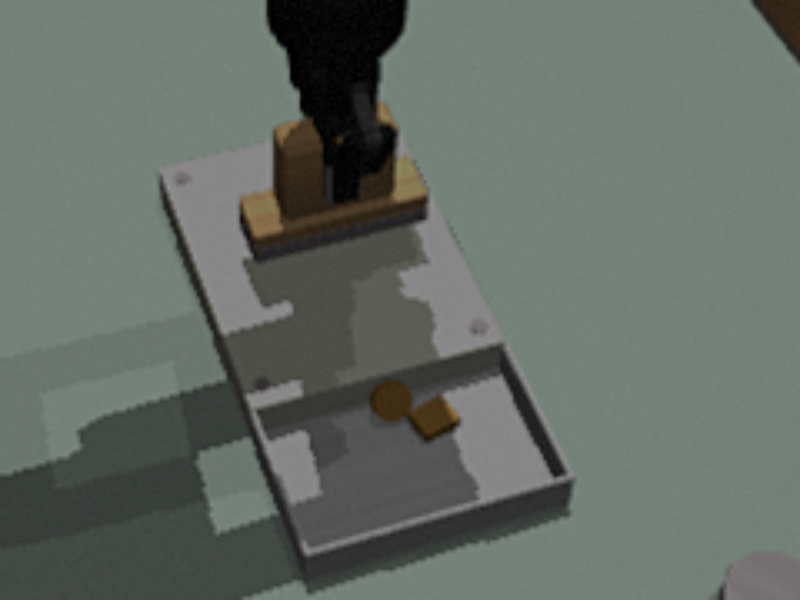

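The tap changed nothing: the round chip is firmly settled in the tray, below the board top and propped on its end face. It's stable and inside, so I'll leave it rather than force it. Next is setting the scraper down mid-board.

```bash
python3 -m pendant '[[[0,0,0.006,0,0,0,1],[0,0,0.008,0,0,0,1],[0,0,0.006,0,0,0,1],[0,0,0.003,0,0,0,1],[0,0,0.0005,0,0,0,1],[0,0,0,0,0,0,1]]]'
python3 -m pendant '[[[0,0,0.0005,0,0,0,1],[0,0,0.0005,0,0,0,1],[0,0,0.0003,0,0,0,1],[0,0,0,0,0,0,1]]]'
python3 -c "
from h import *
togo()"
```

```text
time_s: 16.55
eef_pos: [0.5708, 0.0328, 0.0956]
eef_rot: [-0.0, 0.72, 0.694, -0.0]
wrist_force: [-0.4, 0.7, -2.3]
opening: 0.296
time_s: 16.95
eef_pos: [0.5708, 0.033, 0.0946]
eef_rot: [0.0, 0.72, 0.694, 0.0]
wrist_force: [0.0, 0.4, -2.4]
opening: 0.296
t 16.95 pos [0.5708 0.033  0.0946] toolx yaw 87.93 tilt 0.01 F [ 0.04  0.44 -2.37] T [-0.02  0.03  0.02] open 0.296 q [-0.15  0.37  1.73 -0.    1.04 -1.68]
```

```bash
python3 -m pendant '[[[0,0,0.0005,0,0,0,1],[0,0,0.0003,0,0,0,1],[0,0,0,0,0,0,1]]]'
python3 -m pendant '[[[0,0,0.0004,0,0,0,1],[0,0,0,0,0,0,1]]]'
```

```text
time_s: 17.25
eef_pos: [0.5709, 0.033, 0.0944]
eef_rot: [0.0, 0.72, 0.694, 0.0]
wrist_force: [-3.2, 0.4, 5.0]
opening: 0.294
time_s: 17.45
eef_pos: [0.5709, 0.033, 0.0944]
eef_rot: [0.0, 0.72, 0.694, 0.0]
wrist_force: [-4.8, 1.6, 8.4]
opening: 0.296
```

Contact came at the expected height, so the scraper hasn't slipped in the jaws. Releasing.

```bash
python3 -m pendant '[[[0,0,-0.0005,0,0,0,0.2],[0,0,0,0,0,0,0],[0,0,0,0,0,0,-0.3],[0,0,0,0,0,0,-0.7],[0,0,0,0,0,0,-1],[0,0,0,0,0,0,-1],[0,0,0,0,0,0,-1]]]'
python3 -c "
from h import *
togo()
p,d=ctrl.camera('wrist'); cv2.imwrite('pics/w14.png',p[:,:,::-1])
p,d=ctrl.camera('side'); cv2.imwrite('pics/s14.png',cv2.resize(p[130:310,180:420,::-1],(800,600)))"
```

```text
time_s: 18.15
eef_pos: [0.5708, 0.033, 0.0937]
eef_rot: [-0.0, 0.72, 0.694, -0.0]
wrist_force: [-0.2, 0.8, 0.1]
opening: 1.0
t 18.15 pos [0.5708 0.033  0.0937] toolx yaw 87.93 tilt 0.0 F [-0.17  0.76  0.11] T [0.02 0.   0.05] open 1.0 q [-0.15  0.37  1.73 -0.    1.04 -1.68]
```

View pics/w14.png

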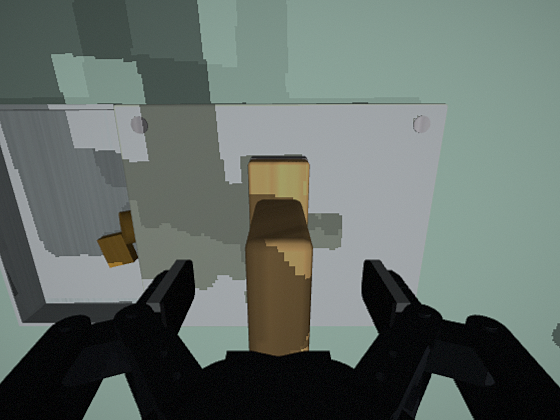

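View pics/s14.png

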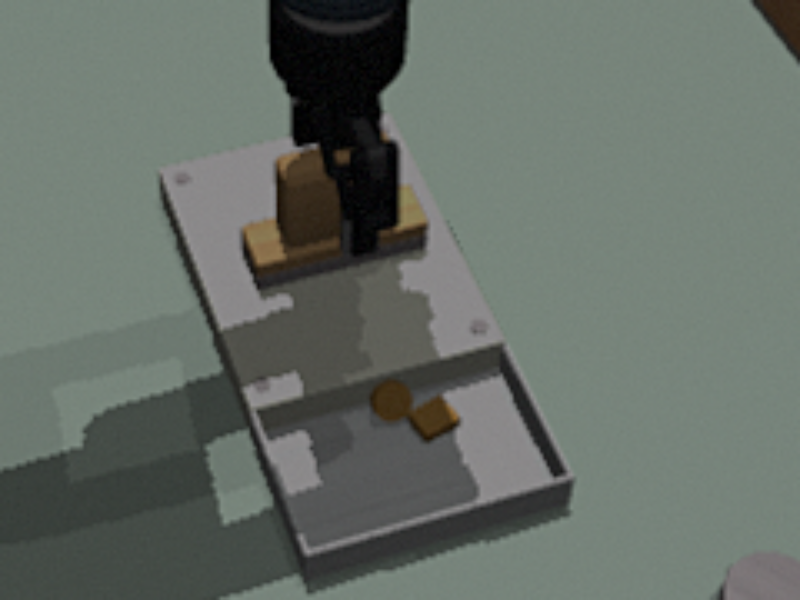

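The jaws are clear of the grip on both sides and the scraper stands flat on the board. Now I'll raise the arm clear and check.

```bash
python3 -m pendant '[[[0,0,-0.01,0,0,0,-1],[0,0,-0.02,0,0,0,-1],[0,0,-0.03,0,0,0,-1],[0,0,-0.03,0,0,0,-1],[0,0,-0.03,0,0,0,-1],[0,0,-0.02,0,0,0,-1],[0,0,-0.01,0,0,0,-1],[0,0,0,0,0,0,-1]]]'
python3 -m pendant '[[[0.02,0,0,0,0,0,-1],[0.03,0,0,0,0,0,-1],[0.04,0,0,0,0,0,-1],[0.04,0,0,0,0,0,-1],[0.04,0,0,0,0,0,-1],[0.03,0,0,0,0,0,-1],[0.02,0,0,0,0,0,-1],[0.01,0,0,0,0,0,-1],[0,0,0,0,0,0,-1],[0,0,0,0,0,0,-1]]]'
python3 - <<'E'
from h import *
togo()
for n in ('side','top'):
    c=ctrl.calibration(n);p,d=ctrl.camera(n); W=cloud(c,d)
    cv2.imwrite(f'pics/{n}15.png',cv2.resize(p[130:310,180:420,::-1],(800,600)))
    B=(W[...,0]>.47)&(W[...,0]<.66)&(W[...,1]>-.06)&(W[...,1]<.13)
    for lo,hi,h in [(.108,.125,.115),(.047,.062,.055)]:
        m=B&(W[...,2]>lo)&(W[...,2]<hi)
        if m.any(): print(n,h,m.sum(),rect(ray(c,np.argwhere(m)[:,::-1],h)[:,:2]))
E
```

```text
time_s: 19.05
eef_pos: [0.5716, 0.0329, 0.2458]
eef_rot: [0.001, 0.72, 0.694, 0.001]
wrist_force: [0.1, 0.6, -1.5]
opening: 0.995
time_s: 20.05
eef_pos: [0.5788, 0.262, 0.2429]
eef_rot: [-0.0, 0.72, 0.694, -0.001]
wrist_force: [-0.3, 0.3, 0.2]
opening: 1.0
t 20.05 pos [0.5788 0.262  0.2429] toolx yaw 87.92 tilt 0.09 F [-0.33  0.28  0.23] T [-0.02 -0.    0.03] open 1.0 q [ 0.24  0.32  1.46 -0.    1.36 -1.3 ]
side 0.115 407 (array([0.5702, 0.0298]), array([0.0315, 0.0705]), 87.47)
side 0.055 490 (array([0.5701, 0.03  ]), array([0.0413, 0.1108]), 88.14)
top 0.115 510 (array([0.5705, 0.0321]), array([0.0244, 0.0702]), 88.9)
top 0.055 335 (array([0.5707, 0.032 ]), array([0.0328, 0.1087]), 87.66)
```

View pics/side15.png

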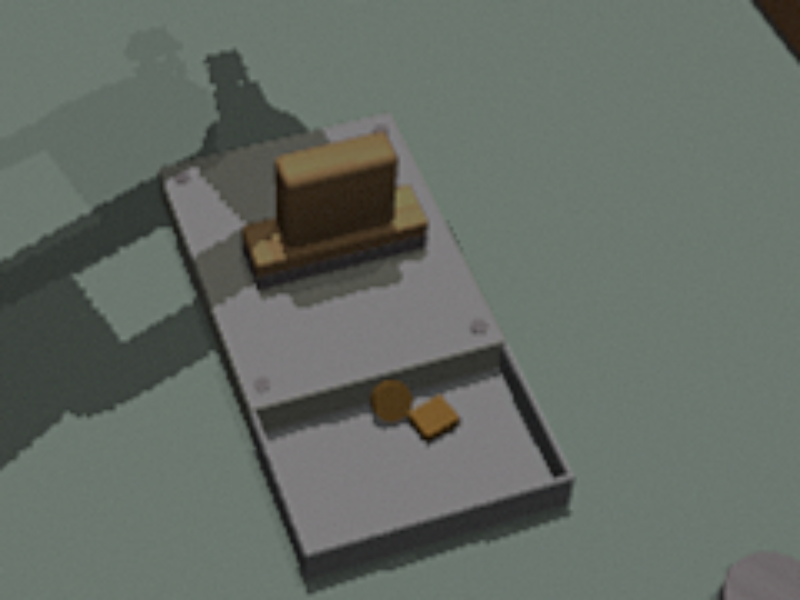

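View pics/top15.png

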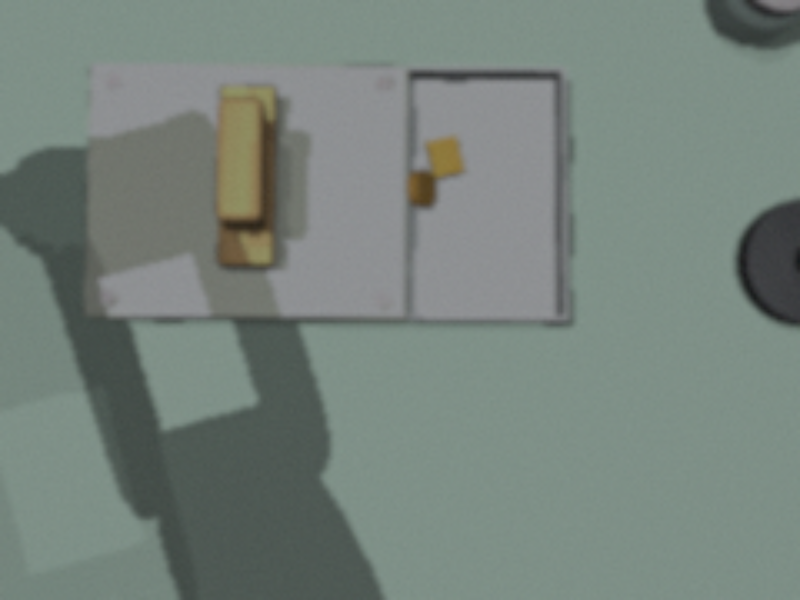

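Final views: the scraper stands level and alone on the board. Both chips are in the tray, the square one flat and the round one propped against the board's end face. Handing in.

```bash
python3 -c "
from bench import ctrl
print(ctrl.hand_in())"
```

```text
the job is handed in; nothing more can be done
None
```

I wiped both chips off the board into the tray with the scraper's foot, stood the scraper upright in the middle of the cleared board and let go. I handed the job in at about 20 s.

- **Scraper:** the top camera shows its grip and foot centred on the same point to within 0.2 mm, and the side camera agrees, so it stands upright. The arm is well clear of it, and the gripper never touched the chips.
- **Chips:** both are inside the tray. The square one lies flat. The round one did not fall flat; it is propped on edge against the board's end face, with its rim about 28 mm high, just below the board top.
- **Failed fix:** before setting the scraper down, I pressed the round chip with the foot's underside and slid it sideways. The wrist read up to about 25 N. The chip did not move, so I left it there.

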